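# Stack the empty stopper tote on the loaded one

## Robot

A 6-joint arm with a two-finger parallel gripper is mounted at the origin on the work surface. World frame = base frame: x ahead of the robot, y to its left, z up, the work surface at z = 0. Lengths are in m, angles in rad, forces in N, time in s.
With the tool pointing down it reaches from about 0.35 to 0.775 m from the base axis. Payload 7.3 kg.
Tool frame: the origin (TCP) lies at the very end of the fingers, on their centre line; the grasp point (between the pads) lies 19 mm behind it (robot.pinch_z is the distance from the TCP to the grasp point, in m); z points along the fingers, y is the line along which they close (so a half turn about z gives the same grasp; the last joint's range is limited). The gripper opens to 92 mm and grips with 3 to 60 N. Pads are 19 mm wide; open, the fingers measure 130 mm over their backs; the gripper's body (75 mm by 190 mm) begins 47 mm behind the grasp point.
Start: joints at [1.043, 0.342, 1.524, -0, 1.275, -0.146], TCP at [0.196, 0.487, 0.227] pointing down, gripper open.
Joint ranges: [-2.53, 2.53], [-0.77, 2.02], [0.04, 2.7], [-1, 4.14], [0.28, 2.66], [-3.11, 3.11]. Speed limits (rad/s): [2.57, 2.57, 3.14, 3.14, 3.14, 3.14].

## Interface

Orientations are given as [roll, pitch, yaw] about the fixed x, y, z axes, in that order (R = Rz(yaw) Ry(pitch) Rx(roll)).
In Python, from cell import robot gives the robot as it stands.
- The arm moves only by the tool move_arm, never from a script. Its argument "motion" is a list of rows, each a list of 6 numbers: the shift along the tool's x, y, z in units of 0.1 m (1.0 is 0.1 m), then the turn, a rotation vector about the tool's x, y, z in units of pi rad (1.0 is pi rad). In form: [[dx, dy, dz, rx, ry, rz], ...]. A call has 1 to 12 rows; each row is the pose to reach, as a shift and turn from the pose commanded when the call began, along the tool's axes at that moment, turning the shorter way round; what a row does not reach only later rows make up. A row lasts 1/8 s, in which the tool goes at most 62.5 mm and 10.7 degrees, less where a joint would pass 70% of its speed; a pose out of reach is approached as far as the arm can. A call with a number of a shift or a turn outside -1 to 1 is refused whole. A call with a gripper value outside its range is refused whole. "fingers" is the opening, from -1 (shut) to 1 (fully open), set as the call begins (left out, the last holds). The fingers move at their own pace and stop on an object; "newtons" is the grip in N (left out, the last holds). Time passes only in rows, so rows that repeat a pose let the fingers close. It gives the time, the measured TCP pose, the force, the opening and the grip force at its end, in the units of the state.
- robot.observe(): the state, without advancing time (a new reading comes with each control period).
- robot.read_camera(name): name is "scene" or "top" or "wrist"; returns a dict with "image" (480x640x3 uint8, red, green, blue), "range_z" (480x640 float32, m along the optical axis (not along the pixel's ray), 0 where there is no reading), "vfov" (degrees; the focal length in pixels is half the picture's height over the tangent of half this angle, whatever the lens; pixels are square), "cx", "cy" (the principal point, pixels), "extrinsics" (4x4, takes a point from camera to world coordinates); the wrist camera has in their place "hand_eye" (4x4, takes a point from camera to tool coordinates, whose origin is the TCP and whose axes are the flange's). Camera axes: x right, y up, looking along -z (the intrinsics and any distortion apply to the point x, -y, -z); pixel columns grow to the right and rows downward; lengths in m; the calibration is good to about 2 mm. A picture is of the moment at which its call begins: read the wrist's pose just before it.
- robot.hand_in(): hands the job in; it is judged then, once.
The state is a dict: "time": time; "qpos": joint angles; "qvel": joint speeds; "joint_efforts": joint torques, N m; "tool_pos": TCP position; "tool_rot": TCP orientation; "contact_force": force on the tool from outside, world axes, zero at the start; "torque": the same for the moment, N m; "opening": finger opening in m; "grip_force": force on a finger pad.
Only numpy, scipy, OpenCV 4.12 (cv2) and the standard library are available. Lean on these libraries where they do the work, as an engineer would, in place of code of your own. Each camera call takes 0.05 s, during which the arm holds its last target. There are 200 camera calls.

## Task

Two deep blue stack-nest totes stand on the bottling table, one empty and one holding bottle stoppers. Take the empty deep tote (not the shallow tray; the post in its middle is handy to lift it by), turn it end for end so that its notched end lies over the plain end of the loaded tote, and set it down squarely on top, without dropping it, so that its feet rest on the rim lugs and it stands level above the stoppers instead of nesting on them. Leave the loaded tote standing where it is, and let go.

Things in the scene. Friction and masses are not known exactly. Their poses are not given: they have to be found in the camera images.
- empty_mid (a point): Centre, 36 mm above the underside, of the empty deep blue tote to move: 184 (x) x 150 (y) x 72 mm high, 0.3 kg; x points to its notched end, z up. In its middle a post, 24 mm square along x and y, top 26 mm above this point, plain for the top 32 mm. Beside it 63 mm free along x, 29 mm along y (40 mm over a ledge 3 mm above this point). A third tray like it is only 34 mm high, without lugs.
- empty_notch (a point): Middle of the empty tote's notched end (70 mm gap in the rim; the other end is plain, white label outside), 92 mm from its middle along x, 60 mm above the underside. Each long side has 2 feet outside, soles 7 mm above the underside, centred at x = 25 and -55 mm from the middle.
- loaded_mid (a point): Centre, 36 mm above the underside, of the loaded deep tote, same shape and axes as the empty one; 4 black-capped cork stoppers 38 mm high stand in it. Rim and lug tops 36 mm above this point. Stacked (x axes opposed, 9 mm play each way), the empty tote's centre is 65 mm above this point; facing the same way it would sink in over 20 mm lower.
- loaded_notch (a point): Middle of the loaded tote's notched end, 92 mm from its middle along x, 60 mm above the underside. Inside its rim each long side has 2 lugs jutting 17 mm inwards, 22 mm long, centred at x = 55 and -25 mm from the middle; the turned tote's feet stand on them.
There are look-alikes about, which are no part of the job. What is shaped like the part that bears loaded_mid but green is not meant.

How it is judged:
By the outcome, as a careful person would: the job done as asked, in the order asked, and still so for the second after the job is handed in, with the robot touching nothing.
It also fails if it takes over 42 s, if anything falls off the work surface, if the arm or the gripper's body presses on something with over 40 N, if the wrist force passes 120 N, or if a joint passes its speed limit or range.

## Working session

There is one attempt and no reset: what is moved stays moved. The work goes in short steps, Python scripts to look and compute and a tool call to move; the robot and the scene stay as the last step left them, time stands still between calls to the robot, and variables do not carry over. Pictures are saved under pics/ and viewed, at most 10 in all, crops included, and the job is handed in when it is done.

Besides the shell and the picture viewer there is one more tool, called after "Call:" as name(argument=value, ...), one argument or row to a line, values as JSON. move_arm: Moves the arm, as the interface text tells. Shifts and turns lie within -1 to 1; 1 stands for 0.1 m of shift or pi rad of turn. Its arguments: {"type":"object","properties":{"motion":{"type":"array"},"fingers":{"type":"number"},"newtons":{"type":"number"}},"required":["motion"]}

```bash
mkdir -p pics; cat > h.py <<'E'
import numpy as np,cv2
from cell import robot
def pts(c,T):
    h,w=c['range_z'].shape; f=h/2/np.tan(np.radians(c['vfov'])/2)
    u,v=np.meshgrid(np.arange(w),np.arange(h)); z=c['range_z']
    P=np.stack([(u-c['cx'])/f*z,-(v-c['cy'])/f*z,-z,np.ones_like(z)],-1)
    return (P@T.T)[...,:3]
E
python3 - <<'E'
from h import *
for n in ('top','scene'):
    c=robot.read_camera(n); cv2.imwrite(f'pics/{n}.png',c['image'][...,::-1])
    np.savez(f'{n}.npz',**{k:v for k,v in c.items()})
    print(n,[k for k in c],c['vfov'],c['cx'],c['cy'],c['extrinsics'].round(3).tolist())
print(robot.observe())
E
```

```text
top ['image', 'range_z', 'vfov', 'cx', 'cy', 'extrinsics'] 45.792278085943366 321.55185913642634 226.5603506545055 [[0.01, 0.997, -0.076, 0.366], [-1.0, 0.009, -0.012, -0.019], [-0.011, 0.076, 0.997, 1.424], [0.0, 0.0, 0.0, 1.0]]
scene ['image', 'range_z', 'vfov', 'cx', 'cy', 'extrinsics'] 51.34838005409044 318.181895184949 237.22754725851348 [[-0.003, -0.536, 0.844, 1.391], [1.0, -0.003, 0.002, -0.008], [0.002, 0.844, 0.536, 0.663], [0.0, 0.0, 0.0, 1.0]]
{'time': 0.1, 'qpos': array([ 1.04302526e+00,  3.42639960e-01,  1.52490108e+00,  1.99024122e-05,
        1.27538876e+00, -1.45959538e-01]), 'qvel': array([-0.00116082, -0.00199798, -0.00147791,  0.00203932,  0.00114231,
       -0.00138062]), 'joint_efforts': array([ 2.09625352e-03, -4.32003343e+01, -2.44694996e+01,  7.20845629e-02,
        5.26345137e-02, -7.35633830e-05]), 'tool_pos': array([0.19539217, 0.48690866, 0.22612837]), 'tool_rot': array([-3.14027250e+00, -2.13306846e-04,  2.75977518e+00]), 'contact_force': array([-0.17495561,  0.67330411,  0.12767373]), 'torque': array([-0.02091431, -0.03097533, -0.00225845]), 'grip_force': 0.0, 'opening': 0.09153114599999922}
```

View pics/top.png

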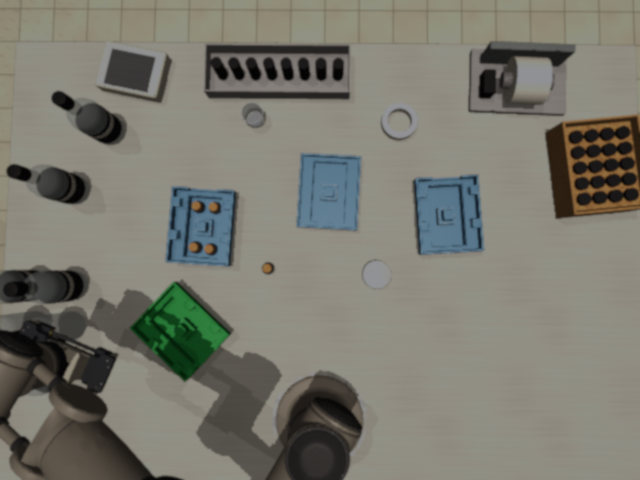

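View pics/scene.png

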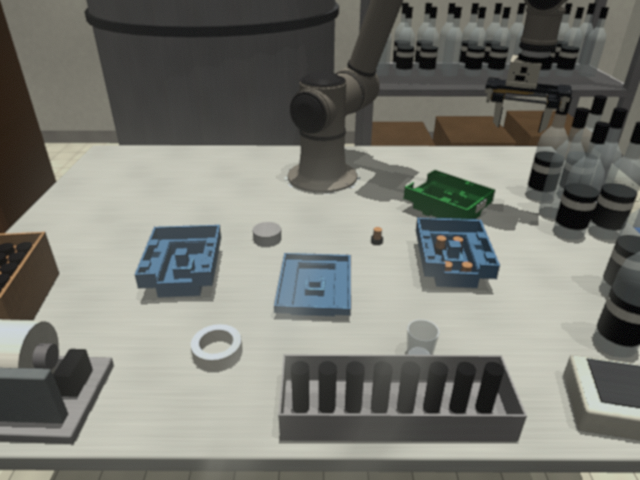

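Top-view candidates: loaded deep tote at (200,227), with stoppers inside. At (448,215) is a deep tote with tall walls and lugs, empty. At (329,192) is a shallow tray without lugs, and the green tote is at (180,330). So (448,215) is the tote to move and (200,227) is the target. Next I'll confirm with a crop and measure.

```bash
python3 - <<'E'
from h import *
t=np.load('top.npz'); s=np.load('scene.npz')
A=t['image']; B=s['image']
r=lambda I:cv2.resize(I,(400,300),interpolation=cv2.INTER_CUBIC)
im=np.vstack([np.hstack([r(A[175:280,130:270]),r(A[165:270,380:520])]),np.hstack([r(B[205:295,396:516]),r(B[215:305,120:240])])])
cv2.imwrite('pics/crop.png',im[...,::-1])
P=pts(t,t['extrinsics'])
hsv=cv2.cvtColor(A,cv2.COLOR_RGB2HSV)
m=cv2.inRange(hsv,(95,80,40),(125,255,255))
n,l,st,ce=cv2.connectedComponentsWithStats(cv2.morphologyEx(m,cv2.MORPH_CLOSE,np.ones((5,5))))
for i in range(1,n):
    if st[i,4]<800: continue
    Q=P[(l==i)&(t['range_z']>0)]
    z=np.percentile(Q[:,2],[5,50,90,98]); 
    R=Q[Q[:,2]>z[3]-.012]
    rc=cv2.minAreaRect((R[:,:2]*1000).astype(np.float32))
    print(ce[i].round(),z.round(3),rc,len(R))
E
```

```text
[329. 191.] [0.001 0.016 0.024 0.036] ((559.6019897460938, -19.075279235839844), (143.52996826171875, 179.44281005859375), 87.02174377441406) 473
[448. 215.] [0.001 0.037 0.07  0.075] ((501.36114501953125, -305.96087646484375), (178.5968780517578, 149.01373291015625), 3.93703031539917) 734
[200. 226.] [0.002 0.038 0.07  0.075] ((468.04071044921875, 288.43096923828125), (149.3299560546875, 178.26373291015625), 86.55624389648438) 711
```

View pics/crop.png

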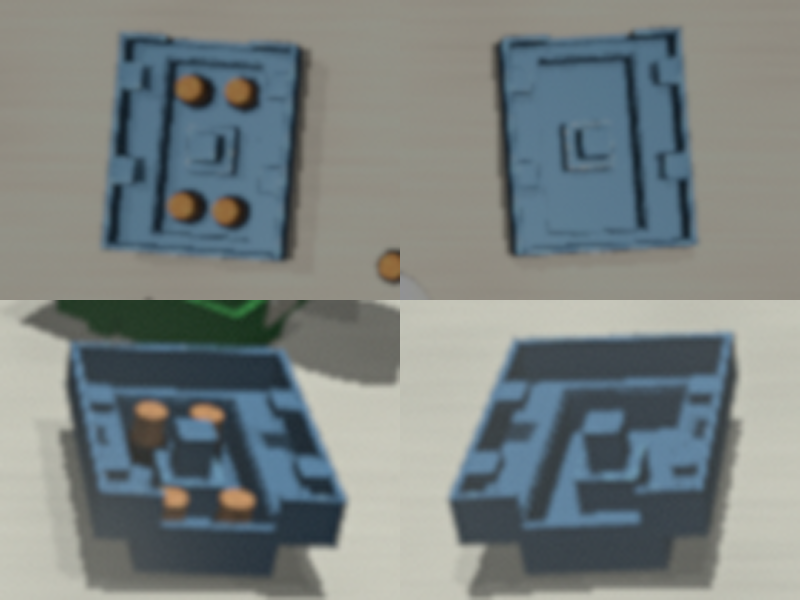

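Top-left and bottom-left panels: the loaded tote with four stoppers, notch toward +x. Right panels: the empty deep tote with lugs and post, notch also toward +x. So the choice stands: loaded centre (0.468, 0.288) with x axis yaw −3.4°, empty centre (0.501, −0.306) with yaw +3.9°. I'm moving to above the empty one.

Call:
move_arm(
  motion=[
    [-0.5, -0.4, -0.1, 0, 0, 0],
    [-1, -0.8, -0.2, 0, 0, 0],
    [-1, -0.8, -0.2, 0, 0, 0],
  ],
  fingers=1,
)

```text
time: 0.48
tool_pos: [0.2601, 0.3733, 0.2472]
tool_rot: [3.141, 0.001, 2.756]
contact_force: [-0.0, 0.9, -0.6]
opening: 0.0917
grip_force: 0.0
```

Call:
move_arm(
  motion=[
    [-0.5, -0.4, -0.1, 0, 0, 0],
    [-1, -0.8, -0.2, 0, 0, 0],
    [-1, -0.8, -0.2, 0, 0, 0],
  ],
)

```text
time: 0.85
tool_pos: [0.3232, 0.2622, 0.2671]
tool_rot: [3.141, 0.001, 2.755]
contact_force: [-0.6, 0.4, 0.2]
opening: 0.0915
grip_force: 0.0
```

Call:
move_arm(
  motion=[
    [-0.5, -0.4, -0.1, 0, 0, 0],
    [-1, -0.8, -0.2, 0, 0, 0],
    [-1, -0.8, -0.2, 0, 0, 0],
  ],
)

```text
time: 1.23
tool_pos: [0.3861, 0.1511, 0.2868]
tool_rot: [3.141, 0.001, 2.755]
contact_force: [-0.1, 0.1, -1.3]
opening: 0.0918
grip_force: 0.0
```

Call:
move_arm(
  motion=[
    [-0.5, -0.4, -0.05, 0, 0, 0],
    [-1, -0.82, -0.1, 0, 0, 0],
    [-1, -0.82, -0.1, 0, 0, 0],
  ],
)

```text
time: 1.6
tool_pos: [0.448, 0.0383, 0.296]
tool_rot: [-3.142, -0.001, 2.757]
contact_force: [-0.2, 0.1, 0.0]
opening: 0.0919
grip_force: 0.0
```

Call:
move_arm(
  motion=[
    [-0.35, -0.5, 0, 0, 0, 0],
    [-0.7, -1, 0, 0, 0, 0],
    [-0.7, -1, 0, 0, 0, 0],
  ],
)

```text
time: 1.98
tool_pos: [0.475, -0.0802, 0.2957]
tool_rot: [3.141, -0.002, 2.757]
contact_force: [-0.5, 1.0, -0.2]
opening: 0.0923
grip_force: 0.0
```

Call:
move_arm(
  motion=[
    [-0.3, -0.5, 0, 0, 0, 0],
    [-0.6, -1, 0, 0, 0, 0],
    [-0.6, -1, 0, 0, 0, 0],
  ],
)

```text
time: 2.35
tool_pos: [0.4936, -0.1946, 0.2956]
tool_rot: [3.141, -0.002, 2.758]
contact_force: [0.1, 0.5, 0.2]
opening: 0.0918
grip_force: 0.0
```

Call:
move_arm(
  motion=[
    [-0.25, -0.5, 0, 0, 0, 0.06],
    [-0.5, -1, 0, 0, 0, 0.12],
    [-0.5, -1, 0, 0, 0, 0.18],
    [-0.5, -1, 0, 0, 0, 0.24],
    [-0.5, -1, 0, 0, 0, 0.3],
    [-0.5, -1, 0, 0, 0, 0.357],
    [-0.5, -1, 0, 0, 0, 0.357],
    [-0.5, -1, 0, 0, 0, 0.357],
  ],
)

```text
time: 3.35
tool_pos: [0.5027, -0.3041, 0.2967]
tool_rot: [3.142, -0.001, 1.644]
contact_force: [-0.4, -0.4, -0.7]
opening: 0.0918
grip_force: 0.0
```

```bash
cat > w.py <<'E'
from h import *
import sys
from scipy.spatial.transform import Rotation as Ro
o=robot.observe(); c=robot.read_camera('wrist')
cv2.imwrite(f'pics/{sys.argv[1]}.png',c['image'][...,::-1])
T=np.eye(4);T[:3,:3]=Ro.from_euler('xyz',o['tool_rot']).as_matrix();T[:3,3]=o['tool_pos']
P=pts(c,T@c['hand_eye']); ok=c['range_z']>0
m=cv2.inRange(cv2.cvtColor(c['image'],cv2.COLOR_RGB2HSV),(95,80,30),(125,255,255))>0
print(o['time'],o['tool_pos'],o['tool_rot'])
def rect(k,name):
    Q=(P[k][:,:2]*1000).astype(np.float32)
    lo,hi=np.percentile(Q,[.5,99.5],axis=0)
    print(name,len(Q),cv2.minAreaRect(Q),lo,hi)
z=P[...,2]
E
cat > w1.py <<'E'
from w import *
k=m&ok&(z>.064)&(z<.08); k=cv2.morphologyEx(k.astype(np.uint8),cv2.MORPH_OPEN,np.ones((3,3)))>0
rect(k,'rim')
near=np.hypot(P[...,0]-.501,P[...,1]+.306)<.035
rect(m&ok&near&(z>.056)&(z<.068),'post')
E
python3 w1.py wr1
```

```text
3.35 [ 0.50273519 -0.30412371  0.29672055] [ 3.14154002e+00 -7.02432844e-04  1.64380945e+00]
rim 5299 ((502.006103515625, -306.9777526855469), (182.1745147705078, 149.0603790283203), 3.8483924865722656) [ 408.09657501 -385.08679749] [ 595.74598267 -228.33474487]
post 641 ((503.0495300292969, -307.1290588378906), (23.241153717041016, 23.850536346435547), 4.305397987365723) [ 491.01462402 -319.26375732] [ 514.99476318 -294.79388428]
```

View pics/wr1.png

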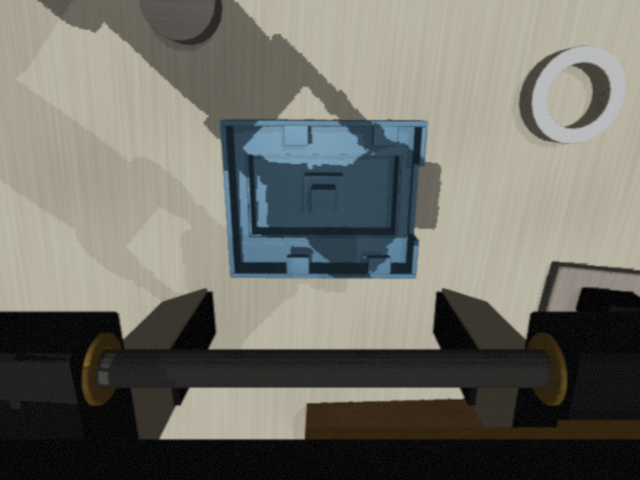

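The wrist view shows the empty tote centred at about (325,200), with the post at (323,200) and the notch at the right end (world +x). The measured post is at (0.5027, −0.307). Descending.

Call:
move_arm(
  motion=[
    [-0.03, 0, 0.5, 0, 0, 0],
    [-0.03, 0, 1, 0, 0, 0],
    [-0.03, 0, 1, 0, 0, 0],
  ],
)

```text
time: 3.78
tool_pos: [0.5006, -0.3073, 0.1933]
tool_rot: [-3.135, -0.006, 1.64]
contact_force: [0.1, 0.2, 1.0]
opening: 0.0917
grip_force: 0.0
```

Call:
move_arm(
  motion=[
    [0, 0, 0.4, 0, 0, 0],
    [0, 0, 0.8, 0, 0, 0],
    [0, 0, 0.8, 0, 0, 0],
    [0, 0, 0.8, 0, 0, 0],
  ],
)

```text
time: 4.28
tool_pos: [0.5037, -0.3101, 0.1196]
tool_rot: [3.138, 0.003, 1.639]
contact_force: [-0.2, -0.2, 0.0]
opening: 0.0916
grip_force: 0.0
```

Call:
move_arm(
  motion=[
    [0, 0, 0.2, 0, 0, 0],
    [0, 0, 0.4, 0, 0, 0],
    [0, 0, 0.6, 0, 0, 0],
    [0, 0, 0.82, 0, 0, 0],
    [0, 0, 0.82, 0, 0, 0],
    [0, 0, 0.82, 0, 0, 0],
  ],
)

```text
time: 5.03
tool_pos: [0.5035, -0.31, 0.0369]
tool_rot: [3.139, 0.002, 1.638]
contact_force: [0.5, 0.2, -0.5]
opening: 0.0922
grip_force: 0.0
```

Call:
move_arm(
  motion=[
    [0.03, 0, 0.03, 0, 0, 0],
    [0.03, 0, 0.03, 0, 0, 0],
  ],
)

```text
time: 5.28
tool_pos: [0.5023, -0.3059, 0.0322]
tool_rot: [3.141, 0.0, 1.639]
contact_force: [-0.4, 0.2, 0.2]
opening: 0.0918
grip_force: 0.0
```

Call:
move_arm(
  motion=[
    [0, 0, 0, 0, 0, 0],
    [0, 0, 0, 0, 0, 0],
    [0, 0, 0, 0, 0, 0],
    [0, 0, 0, 0, 0, 0],
    [0, 0, 0, 0, 0, 0],
    [0, 0, 0, 0, 0, 0],
    [0, 0, 0, 0, 0, 0],
    [0, 0, 0, 0, 0, 0],
  ],
  fingers=-1,
  newtons=40,
)

```text
time: 6.28
tool_pos: [0.5021, -0.3061, 0.0317]
tool_rot: [3.142, -0.0, 1.638]
contact_force: [-0.5, -0.7, 0.1]
opening: 0.0235
grip_force: 40.0
```

Call:
move_arm(
  motion=[
    [0, 0, -0.2, 0, 0, 0],
    [0, 0, -0.6, 0, 0, 0],
    [0, 0, -1, 0, 0, 0],
    [0, 0, -1, 0, 0, 0],
  ],
)

```text
time: 6.78
tool_pos: [0.5035, -0.3072, 0.1346]
tool_rot: [3.137, 0.004, 1.638]
contact_force: [-0.3, -0.6, -2.6]
opening: 0.0239
grip_force: 40.0
```

Call:
move_arm(
  motion=[
    [0, 0, -0.5, 0, 0, 0],
    [0, 0, -1, 0, 0, 0],
    [0, 0, -1, 0, 0, 0],
    [0, 0, -1, 0, 0, 0],
  ],
)

```text
time: 7.28
tool_pos: [0.5013, -0.3055, 0.2294]
tool_rot: [-3.139, -0.003, 1.638]
contact_force: [0.2, 1.1, -2.9]
opening: 0.0237
grip_force: 40.0
```

Call:
move_arm(
  motion=[
    [0.1, 0, 0, 0, 0, -0.05],
    [0.2, 0, 0, 0, 0, -0.1],
    [0.35, 0, 0, 0, 0, -0.15],
    [0.5, 0, 0, 0, 0, -0.2],
    [0.6, 0, 0, 0, 0, -0.25],
    [0.7, 0, 0, 0, 0, -0.3],
    [0.8, 0, 0, 0, 0, -0.35],
    [0.9, 0, 0, 0, 0, -0.4],
    [1, 0, 0, 0, 0, -0.45],
    [1, 0, 0, 0, 0, -0.48],
    [1, 0, 0, 0, 0, -0.48],
  ],
)

```text
time: 8.65
tool_pos: [0.4945, -0.2057, 0.2294]
tool_rot: [3.139, -0.004, -3.138]
contact_force: [0.7, -0.6, -2.8]
opening: 0.0235
grip_force: 40.0
```

Call:
move_arm(
  motion=[
    [0, 0.4, 0, 0, 0, 0],
    [0, 0.8, 0, 0, 0, 0],
    [0, 1, 0, 0, 0, 0],
  ],
)

```text
time: 9.02
tool_pos: [0.4942, -0.1047, 0.2306]
tool_rot: [3.141, -0.002, -3.138]
contact_force: [1.2, -0.4, -1.7]
opening: 0.0235
grip_force: 40.0
```

Call:
move_arm(
  motion=[
    [0, 0.4, 0, 0, 0, 0],
    [0, 0.8, 0, 0, 0, 0],
    [0, 1, 0, 0, 0, 0],
  ],
)

```text
time: 9.4
tool_pos: [0.4941, -0.0049, 0.231]
tool_rot: [3.141, -0.001, -3.137]
contact_force: [0.7, 0.4, -1.6]
opening: 0.0237
grip_force: 40.0
```

Call:
move_arm(
  motion=[
    [0, 0.4, 0, 0, 0, 0],
    [0, 0.8, 0, 0, 0, 0],
    [0, 1, 0, 0, 0, 0],
  ],
)

```text
time: 9.78
tool_pos: [0.4937, 0.0951, 0.231]
tool_rot: [3.142, -0.001, -3.137]
contact_force: [0.4, -0.6, -2.4]
opening: 0.024
grip_force: 40.0
```

Call:
move_arm(
  motion=[
    [0, 0.4, 0, 0, 0, 0],
    [0, 0.8, 0, 0, 0, 0],
    [0, 1, 0, 0, 0, 0],
    [0, 1, 0, 0, 0, 0],
  ],
)

```text
time: 10.28
tool_pos: [0.4933, 0.1945, 0.2308]
tool_rot: [-3.141, -0.001, -3.136]
contact_force: [-0.2, -0.8, -2.6]
opening: 0.0239
grip_force: 40.0
```

Call:
move_arm(
  motion=[
    [0.02, 0.1, 0, 0, 0, -0.05],
    [0.05, 0.2, 0, 0, 0, -0.1],
    [0.08, 0.3, 0, 0, 0, -0.15],
    [0.1, 0.4, 0, 0, 0, -0.2],
    [0.13, 0.5, 0, 0, 0, -0.25],
    [0.16, 0.6, 0, 0, 0, -0.3],
    [0.19, 0.7, 0, 0, 0, -0.35],
    [0.22, 0.8, 0, 0, 0, -0.4],
    [0.25, 0.93, 0, 0, 0, -0.45],
    [0.25, 0.935, 0, 0, 0, -0.479],
    [0.25, 0.935, 0, 0, 0, -0.479],
    [0.25, 0.935, 0, 0, 0, -0.479],
  ],
)

```text
time: 11.78
tool_pos: [0.4683, 0.2863, 0.2315]
tool_rot: [3.141, -0.0, -1.635]
contact_force: [-0.6, -0.3, -3.3]
opening: 0.0239
grip_force: 40.0
```

```bash
cat > t.py <<'E'
from h import *
import sys
c=robot.read_camera('scene'); I=c['image'][170:320,370:570]
c2=robot.read_camera('top'); J=c2['image'][150:300,110:310]
cv2.imwrite(f'pics/{sys.argv[1]}.png',np.hstack([cv2.resize(x,(400,300),interpolation=cv2.INTER_CUBIC) for x in (I,J)])[...,::-1])
for n,c in (('scene',c),('top',c2)):
    P=pts(c,c['extrinsics']); z=P[...,2]
    m=cv2.inRange(cv2.cvtColor(c['image'],cv2.COLOR_RGB2HSV),(95,80,30),(125,255,255))>0
    m&=(abs(P[...,0]-.468)<.16)&(abs(P[...,1]-.288)<.16)&(c['range_z']>0)
    q=P[m]; print(n,np.percentile(q[:,2],[2,50,98]).round(4))
    for lo,hi in ((.06,.08),(float(sys.argv[2]),float(sys.argv[3]))):
        k=m&(z>lo)&(z<hi); k=cv2.morphologyEx(k.astype(np.uint8),cv2.MORPH_OPEN,np.ones((2,2)))>0
        if k.sum()>20: print(lo,k.sum(),cv2.minAreaRect((P[k][:,:2]*1000).astype(np.float32)))
o=robot.observe(); print(o['time'],o['tool_pos'],o['tool_rot'])
E
python3 t.py above .255 .29
```

```text
scene [0.0159 0.2137 0.2711]
0.06 731 ((467.50244140625, 290.835693359375), (148.3284454345703, 187.0951385498047), 86.47879028320312)
0.255 1115 ((896.813720703125, 191.06689453125), (171.28579711914062, 1052.609375), 77.30205535888672)
top [0.0348 0.2338 0.3075]
0.06 355 ((459.34588623046875, 109.32526397705078), (262.18896484375, 179.83810424804688), 88.49446868896484)
0.255 740 ((459.6990966796875, 166.36590576171875), (382.7262878417969, 179.2938995361328), 86.31607055664062)
11.875 [0.46827083 0.28655774 0.23166121] [ 3.14158043e+00 -1.16229373e-04 -1.63414977e+00]
```

View pics/above.png

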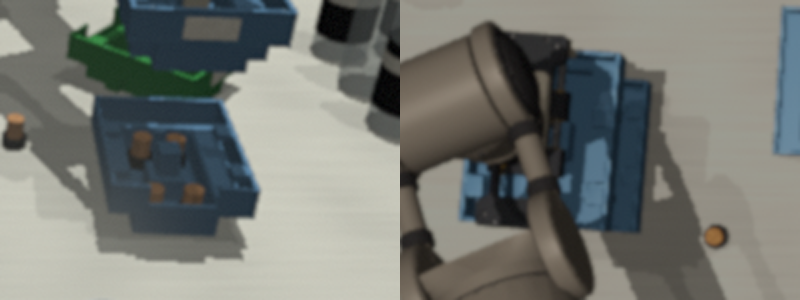

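The left panel shows the held tote at (210,30), with its white-labelled plain end toward +x, above the loaded tote whose notch is also toward +x. So the ends are correctly opposed. Lowering.

Call:
move_arm(
  motion=[
    [-0.02, 0, 0.3, 0, 0, 0],
    [-0.02, 0, 0.6, 0, 0, 0],
    [-0.02, 0, 0.9, 0, 0, 0],
    [-0.02, 0, 1, 0, 0, 0],
    [-0.02, 0, 1, 0, 0, 0],
    [-0.02, 0, 1, 0, 0, 0],
    [-0.02, 0, 1, 0, 0, 0],
  ],
)

```text
time: 12.75
tool_pos: [0.4688, 0.2893, 0.1329]
tool_rot: [-3.14, 0.001, -1.632]
contact_force: [-0.1, 0.6, -2.3]
opening: 0.0238
grip_force: 40.0
```

Call:
move_arm(
  motion=[
    [0, 0, 0.05, 0, 0, 0],
    [0, 0, 0.1, 0, 0, 0],
    [0, 0, 0.15, 0, 0, 0],
    [0, 0, 0.2, 0, 0, 0],
    [0, 0, 0.25, 0, 0, 0],
    [0, 0, 0.28, 0, 0, 0],
    [0, 0, 0.28, 0, 0, 0],
    [0, 0, 0.28, 0, 0, 0],
  ],
)

```text
time: 13.75
tool_pos: [0.4683, 0.2891, 0.1039]
tool_rot: [-3.141, 0.0, -1.632]
contact_force: [-0.8, 0.0, -2.4]
opening: 0.0235
grip_force: 40.0
```

Call:
move_arm(
  motion=[
    [0, 0, 0.01, 0, 0, 0],
    [0, 0, 0.02, 0, 0, 0],
    [0, 0, 0.03, 0, 0, 0],
    [0, 0, 0.04, 0, 0, 0],
    [0, 0, 0.05, 0, 0, 0],
    [0, 0, 0.06, 0, 0, 0],
    [0, 0, 0.06, 0, 0, 0],
    [0, 0, 0.06, 0, 0, 0],
  ],
)

```text
time: 14.75
tool_pos: [0.4682, 0.2891, 0.0978]
tool_rot: [-3.141, 0.0, -1.632]
contact_force: [0.8, 0.4, -3.7]
opening: 0.0244
grip_force: 40.0
```

Call:
move_arm(
  motion=[
    [0, 0, 0.005, 0, 0, 0],
    [0, 0, 0.01, 0, 0, 0],
    [0, 0, 0.015, 0, 0, 0],
    [0, 0, 0.02, 0, 0, 0],
    [0, 0, 0.02, 0, 0, 0],
  ],
)

```text
time: 15.38
tool_pos: [0.4682, 0.2891, 0.0967]
tool_rot: [-3.141, 0.0, -1.632]
contact_force: [-3.1, -1.2, 5.8]
opening: 0.0238
grip_force: 40.0
```

Call:
move_arm(
  motion=[
    [0, 0, 0, 0, 0, 0],
    [0, 0, 0, 0, 0, 0],
    [0, 0, 0, 0, 0, 0],
    [0, 0, 0, 0, 0, 0],
    [0, 0, 0, 0, 0, 0],
    [0, 0, 0, 0, 0, 0],
  ],
  fingers=0.7,
)

```text
time: 16.12
tool_pos: [0.4682, 0.2891, 0.0957]
tool_rot: [3.142, 0.0, -1.632]
contact_force: [-0.8, 0.5, 0.1]
opening: 0.0764
grip_force: 0.0
```

Call:
move_arm(
  motion=[
    [0, 0, -0.15, 0, 0, 0],
    [0, 0, -0.5, 0, 0, 0],
    [0, 0, -1, 0, 0, 0],
    [0, 0, -1, 0, 0, 0],
  ],
)

```text
time: 16.62
tool_pos: [0.4704, 0.2901, 0.201]
tool_rot: [-3.133, 0.005, -1.632]
contact_force: [-0.5, 0.4, 0.7]
opening: 0.0782
grip_force: 0.0
```

Call:
move_arm(
  motion=[
    [0, -0.5, -0.5, 0, 0, 0],
    [0.5, -1, -1, 0, 0, 0],
    [1, -1, -1, 0, 0, 0],
    [1, -1, -1, 0, 0, 0],
  ],
)

```text
time: 17.12
tool_pos: [0.563, 0.1799, 0.2969]
tool_rot: [-3.14, -0.0, -1.636]
contact_force: [-0.6, 0.1, -0.5]
opening: 0.0784
grip_force: 0.0
```

Call:
move_arm(
  motion=[
    [0.5, 0, 0, 0, 0, 0],
    [1, 0, 0, 0, 0, 0],
    [1, 0, 0, 0, 0, 0],
    [1, 0, 0, 0, 0, 0],
  ],
)

```text
time: 17.62
tool_pos: [0.5554, 0.0841, 0.2955]
tool_rot: [3.141, 0.001, -1.632]
contact_force: [0.0, 0.4, -0.4]
opening: 0.0783
grip_force: 0.0
```

```bash
python3 t.py after .125 .15
```

```text
scene [0.0334 0.1033 0.1369]
0.06 585 ((898.621337890625, 193.70977783203125), (170.12974548339844, 1051.4193115234375), 76.91455078125)
0.125 1035 ((782.6034545898438, 214.2531280517578), (174.75375366210938, 1287.9364013671875), 76.46224212646484)
top [0.0638 0.0999 0.1391]
0.06 1474 ((463.666015625, 152.04542541503906), (357.8717041015625, 166.1118621826172), 85.22846984863281)
0.125 388 ((461.32354736328125, 168.03639221191406), (384.1382751464844, 179.6996612548828), 87.04026794433594)
17.725 [0.555557   0.08467865 0.29550037] [ 3.14115943e+00  5.14140374e-04 -1.63058565e+00]
```

View pics/after.png

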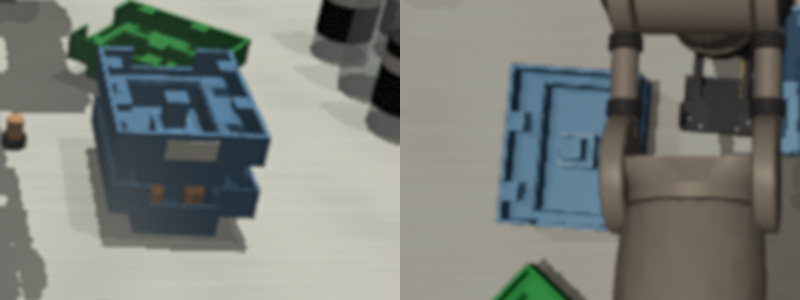

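The stack stands upright: label toward +x, stoppers visible in the gap at (170,190). I'll check level and centring before handing in.

```bash
python3 - <<'E'
from h import *
for n in('scene','top'):
    c=robot.read_camera(n); P=pts(c,c['extrinsics']); z=P[...,2]
    m=cv2.inRange(cv2.cvtColor(c['image'],cv2.COLOR_RGB2HSV),(95,80,30),(125,255,255))>0
    m&=(abs(P[...,0]-.468)<.11)&(abs(P[...,1]-.288)<.092)&(c['range_z']>0)&(z>.130)&(z<.145)
    l,st=cv2.connectedComponentsWithStats(m.astype(np.uint8))[1:3]
    m=np.isin(l,[i for i in range(1,len(st)) if st[i,4]>15])
    q=P[m]; A=np.c_[q[:,:2]-[.468,.288],np.ones(len(q))]
    s=np.linalg.lstsq(A,q[:,2],rcond=None)[0]
    print(n,len(q),'slope mrad',s[:2]*1e3,'z',s[2],cv2.minAreaRect((q[:,:2]*1000).astype(np.float32)))
E
```

```text
scene 784 slope mrad [-0.38421129 -5.09788185] z 0.13472851945847705 ((466.75640869140625, 288.3441162109375), (149.29409790039062, 192.12074279785156), 85.78897094726562)
top 301 slope mrad [ -6.14032311 -28.00472047] z 0.13780120510917973 ((471.81060791015625, 336.2846374511719), (52.77235794067383, 178.72731018066406), 84.8012466430664)
```

```bash
python3 -c "
from h import *
print(robot.hand_in())"
```

```text
the job is handed in; nothing more can be done
None
```

The empty tote is stacked end-for-end on the loaded one, centred within a few mm and level to about 5 mrad in the scene camera. I let go, backed the arm clear and handed the job in at about 18 s; no verdict came back.

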